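# Release a canister from the lever dispenser and ease its lid shut

### The arm

A 6-joint arm with a two-finger parallel gripper is mounted at the origin on the work surface. World frame = base frame: x ahead of the robot, y to its left, z up, the work surface at z = 0. Lengths are in m, angles in degrees, forces in N, time in s.
With the tool pointing down it reaches from about 0.3 to 0.95 m from the base axis. Payload 3.1 kg.
Tool frame: the origin (TCP) lies midway between the tips of the shut fingers; the grasp point (between the pads) lies 19 mm behind it; z points along the fingers, y is the line along which they close (so a half turn about z gives the same grasp; the last joint's range is limited). The gripper opens to 85 mm and grips with 20 to 120 N. Pads are 22 mm wide; open, the fingers measure 114 mm over their backs; the gripper's body (76 mm by 85 mm) begins 54 mm behind the grasp point. The pads swing forward as they close: fully open they stand 13 mm farther back than shut.
Start: joints at [68.887, 17.653, 93.61, -0, 68.738, -3.994], TCP at [0.184, 0.597, 0.231] pointing down, gripper open.
Joint ranges: [-175.34, 175.34], [-45.06, 112.39], [2.9, 150.54], [-68.45, 248.45], [3.09, 151.38], [-168.51, 168.51]. Speed limits (degrees/s): [159.86, 159.86, 180, 180, 180, 180].

### API

Orientations are given as [roll, pitch, yaw] about the fixed x, y, z axes, in that order (R = Rz(yaw) Ry(pitch) Rx(roll)).
In Python, from bench import readout, read_camera, r gives the robot as it stands.
- The arm moves only by the tool send_rows, never from a script. Its argument "moves" is one flat list of numbers, 7 for each row, row after row: the opening, from -1 (shut) to 1 (fully open), so that 0 is half open, then the shift along the tool's x, y, z in mm, then the turn, a rotation vector about the tool's x, y, z in rad. In form: [hand, tx, ty, tz, rx, ry, rz, hand, tx, ty, tz, rx, ry, rz, ...]. A call has exactly 5 rows; each row is the pose to reach, as a shift and turn from the pose commanded when the call began, along the tool's axes at that moment; what a row does not reach only later rows make up. A row lasts 1/10 s, in which the tool goes at most 50 mm and 8.59 degrees, less where a joint would pass 70% of its speed; a pose out of reach is approached as far as the arm can. A call with a gripper value outside its range is refused whole. The fingers move at their own pace and stop on an object; the grip force is fixed at half the most. Time passes only in rows, so rows that repeat a pose let the fingers close, or fill a call up. It gives the time, the measured TCP pose, the force, the opening and the grip force at its end, in the units of the state.
- readout.sense(): the state, without advancing time (a new reading comes with each control period).
- read_camera(name): name is "side" or "top" or "wrist"; returns a dict with "frame" (384x512x3 uint8, red, green, blue), "fovy" (degrees; the focal length in pixels is half the picture's height over the tangent of half this angle, whatever the lens; pixels are square), "cx", "cy" (the principal point, pixels), "k1" (the pictures are not rectified: a ray, as slopes to the right and down, at radius r is drawn at 1 + k1 r^2 times it, then the intrinsics apply), "pose" (4x4, takes a point from camera to world coordinates). Camera axes: x right, y down, z forward; pixel columns grow to the right and rows downward; lengths in m; the calibration is good to about 2 mm. A picture is of the moment at which its call begins. There is no depth.
- r.hand_in(): hands the job in; it is judged then, once.
The state is a dict: "clock": time; "joint_pos": joint angles; "joint_velocities": joint speeds; "effort": joint torques, N m; "tcp_pos": TCP position; "eef_rot": TCP orientation; "ft_force": force on the tool from outside, world axes, zero at the start; "wrist_torque": the same for the moment, N m; "opening": finger opening in m; "grip_force": force on a finger pad.
Only numpy, scipy, OpenCV 4.12 (cv2) and the standard library are available. Lean on these libraries where they do the work, as an engineer would, in place of code of your own. Each camera call takes 0.05 s, during which the arm holds its last target. There are 200 camera calls.

### The job

On the box-shaped canister dispenser, press the lever's paddle fully down with your fingertips so that the linked lid lifts and the canister rolls out into the tray, and keep it down until the canister has come to rest there. Then let the paddle come up slowly, so that the lid is eased shut and does not slam, and move clear. Work by the paddle alone: do not touch the lid or the canister, do not open the round bin, and leave everything else where it stands.

Things in the scene. Friction and masses are not known exactly. Their poses are not given: they have to be found in the camera images.
- dispenser: Stainless canister dispenser, fixed to the bench in one of two places (the round bin has the other): box housing 160 mm long (x), 100 wide (y), 160 tall, on a chute that slopes down along +x, under the lid, into an open tray (x 80 to 225 mm, walls 85 mm high, end wall 95). Origin: underside, below the housing's middle; +x points away from the robot (within 0.25 rad of the robot's +x), z up.
- disp_pivot (a point): Pivot of the dispenser's lever, at (-80, 80, 90) mm in the dispenser's frame; the lever turns about a line through it along the dispenser's y. It runs along the outside of the +y wall, and its paddle sticks out past the -x end, towards the robot. An upright link joins its far end to the lid. It is sprung: let go, it flies up and the lid slams. Pressing takes 4 to 7 N at the paddle.
- disp_paddle (a point): The dispenser's paddle, a steel plate 50 (x) x 60 (y) x 6 mm; this point is the centre of its top face. At rest it is at (-210, 80, 125) mm in the dispenser's frame, its edge near the robot raised 0.25 rad; pressed, it moves down 67 mm on an arc about the pivot, almost straight, to its stop at 0.5 rad, z 58 mm, that edge then lowered 0.25 rad. The housing begins 105 mm beyond the plate.
- disp_lid_angle (a joint): Angle of the dispenser's lid, rad: 0 shut, 0.5 fully open; always equal to its lever's angle. The lid is hinged at the housing's -x top edge and lifts at its +x end. The canister gets out from about 0.25 rad. Eased shut means closing slower than 1.5 rad/s.
- disp_lid: The lid itself: steel plate 157 by 104 mm with a skirt 63 mm deep at its +x end. Origin on the hinge, at (-80, 0, 160) mm in the dispenser's frame; x along the lid away from the hinge.
- canister_center (a point): Middle of the canister, a plain white closed cylinder 44 mm in diameter and 70 mm long, about 120 g, lying across the chute behind the lid's skirt at the start; it rolls by itself into the tray once the lid is up, about 1 s.
- canister: The same canister; its origin is on its surface and turns as it rolls.
- bin: Round stainless swab bin, 140 mm in diameter, 180 mm tall with its domed lid, fixed to the bench, with a lever and paddle like the dispenser's. Not to be opened. Origin: centre of its underside.
- bin_paddle (a point): The round bin's paddle (not to be pressed): a flat steel plate 50 mm (along the device's x) by 60 mm, 6 mm thick; this point is the centre of its top face.
- bin_lid_angle (a joint): Angle of the round bin's lid, rad: 0 shut. To stay shut.
- jar: Bystander: amber jar, 54 mm across, 62 mm tall, standing near the dispenser's paddle, on its -y side. Origin under its middle.
- mug: Bystander: steel mug, 68 mm across, 70 mm tall, near the bin's paddle on its -y side. Origin under its middle.
- scoop: Bystander: spoon lying on the bench between the two devices. Origin under its middle.
- brush: Bystander: brush lying to the right of both devices. Origin under its middle.
- spray: Bystander: clear bottle, 56 mm across, 170 mm tall, far between the two devices. Origin under its middle.
- can: Bystander: steel can, 60 mm across, 80 mm tall, to the left of both devices. Origin under its middle.

How it is judged:
By the outcome, as a careful person would: the job done as asked, in the order asked, and still so for the second after the job is handed in, with the robot touching nothing.
It also fails if it takes over 42 s, if anything falls off the work surface, if the arm or the gripper's body presses on something with over 40 N, if the wrist force passes 120 N, or if a joint passes its speed limit or range.

## Working session

There is one attempt and no reset: what is moved stays moved. The work goes in short steps, Python scripts to look and compute and a tool call to move; the robot and the scene stay as the last step left them, time stands still between calls to the robot, and variables do not carry over. Pictures are saved under pics/ and viewed, at most 10 in all, crops included, and the job is handed in when it is done.

Besides the shell and the picture viewer there is one more tool, called as a command line: name --argument value ..., lists and objects as JSON in quotes. send_rows: Moves the arm, as the interface text tells. Its arguments: {"type":"object","properties":{"moves":{"type":"array"}},"required":["moves"]}

```bash
mkdir -p pics; cat > h.py <<'E'
import numpy as np,cv2
from bench import readout, read_camera, r
def snap(n,f):
    c=read_camera(n); cv2.imwrite('pics/'+f,cv2.cvtColor(c['frame'],cv2.COLOR_RGB2BGR)); np.save('pics/'+f[:-4],c,allow_pickle=True); return c
def load(f): return np.load('pics/'+f,allow_pickle=True).item()
def ray(c,u,v):
    f=c['frame'].shape[0]/2/np.tan(np.radians(c['fovy'])/2)
    K=np.array([[f,0,c['cx']],[0,f,c['cy']],[0,0,1.]])
    p=cv2.undistortPoints(np.array([[[u,v]]],float),K,np.array([c['k1'],0,0,0.]))[0,0]
    T=np.array(c['pose']); return T[:3,3],T[:3,:3]@np.array([p[0],p[1],1])
def onz(c,u,v,z):
    o,d=ray(c,u,v); return o+d*(z-o[2])/d[2]
def proj(c,P):
    f=c['frame'].shape[0]/2/np.tan(np.radians(c['fovy'])/2)
    T=np.array(c['pose']); q=T[:3,:3].T@(np.array(P)-T[:3,3]); s=q[:2]/q[2]; s=s*(1+c['k1']*(s@s)); return s*f+[c['cx'],c['cy']]
E
python3 - <<'E'
from h import *
for n in('top','side'):
    c=snap(n,n+'0.png');print(n,np.round(c['pose'],3).tolist(),c['fovy'],c['k1'],c['cx'],c['cy'])
a=cv2.imread('pics/top0.png')
print(readout.sense())
E
```

```text
top [[-0.008, -0.987, 0.158, 0.33], [-1.0, 0.008, 0.003, -0.006], [-0.004, -0.158, -0.987, 1.621], [0.0, 0.0, 0.0, 1.0]] 43.411390600313595 -0.19677887281558165 261.4944475700472 183.78149657070077
side [[-0.91, -0.316, 0.267, 0.313], [-0.414, 0.704, -0.577, 0.576], [-0.006, -0.636, -0.772, 0.89], [0.0, 0.0, 0.0, 1.0]] 55.20569620522968 -0.0010109886974381747 252.69666764785538 185.24210940019802
{'clock': 0.1, 'joint_pos': array([ 6.88878821e+01,  1.76992204e+01,  9.36833854e+01,  1.71633785e-04,
        6.87384776e+01, -3.99387735e+00]), 'joint_velocities': array([-0.05633306, -0.05792862, -0.24635794, -0.03401777, -0.0475078 ,
       -0.06298117]), 'effort': array([-1.26115719e-03, -4.16404617e+01, -2.77643770e+01, -8.09324865e-05,
        4.00515404e-03,  1.87803607e-06]), 'tcp_pos': array([0.18371958, 0.59659144, 0.23015551]), 'eef_rot': array([-1.79879222e+02, -8.59286837e-03,  1.62881688e+02]), 'ft_force': array([0.0511102 , 0.26190427, 0.60591331]), 'wrist_torque': array([ 0.03321174,  0.02834318, -0.03940341]), 'grip_force': 0.0, 'opening': 0.08553417772624386}
```

View pics/top0.png

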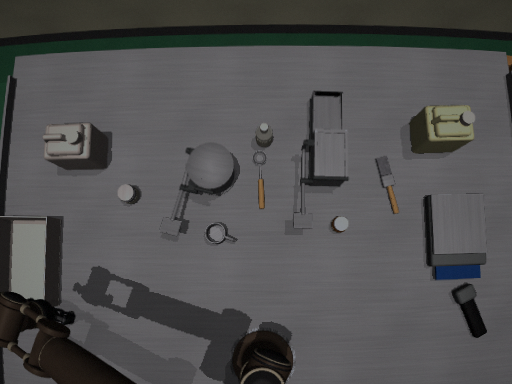

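View pics/side0.png

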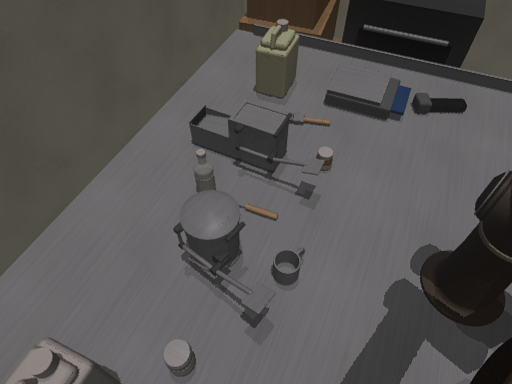

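Top view: dispenser at about (328,150) with its paddle at (303,221), and the jar at (341,224). Round bin at (211,165). Side view: dispenser paddle near (313,165). I'll zoom in on both.

```bash
python3 - <<'E'
import cv2,numpy as np
a=cv2.imread('pics/top0.png')[85:240,285:365];b=cv2.imread('pics/side0.png')[90:200,225:345]
g=lambda i,s:np.clip(cv2.resize(i,None,fx=s,fy=s,interpolation=cv2.INTER_CUBIC).astype(float)*1.7,0,255).astype(np.uint8)
A=g(a,3.8);B=g(b,3.8);H=max(A.shape[0],B.shape[0])
p=lambda i:np.pad(i,((0,H-i.shape[0]),(0,0),(0,0)))
cv2.imwrite('pics/z.png',np.hstack([p(A),p(B)]));print(A.shape,B.shape)
E
```

```text
(589, 304, 3) (418, 456, 3)
```

View pics/z.png

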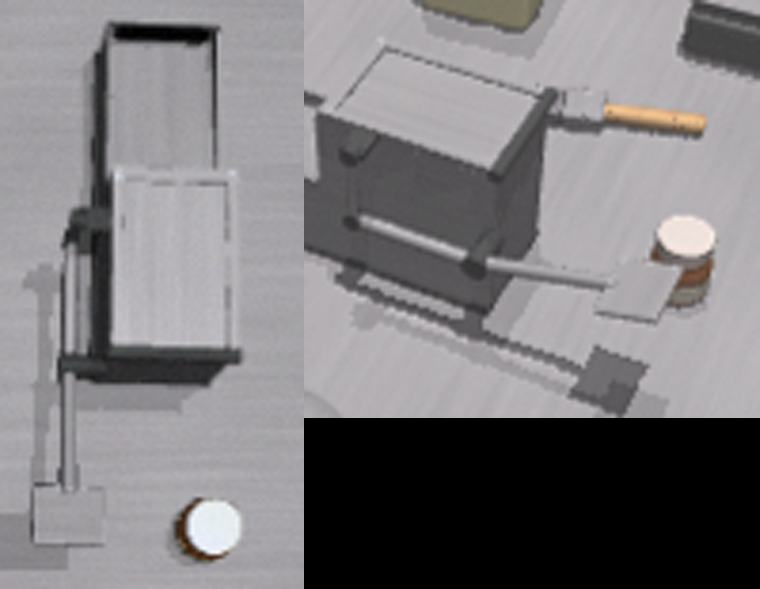

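```bash
python3 - <<'E'
from h import *
t=load('top0.npy');s=load('side0.npy')
T=lambda x,y,z:onz(t,x/3.8+285,y/3.8+85,z)
S=lambda x,y,z:onz(s,(x-304)/3.8+225,y/3.8+90,z)
for p in[(34,486,.119),(103,486,.119),(105,545,.131),(36,545,.131)]:print('pad T',T(*p).round(4))
for p in[(620,262,.119),(685,265,.125),(657,321,.131),(596,312,.125)]:print('pad S',S(*p).round(4))
print('padc',T(69.5,515,.125),S(640,290,.125))
for p in[(115,170,.163),(238,172,.163),(110,350,.163),(238,350,.163)]:print('lid',T(*p).round(4))
for p in[(386,46,.16),(337,110,.16),(498,170,.16),(548,95,.16)]:print('lidS',S(*p).round(4))
print('jar',T(215,526,.062),S(686,235,.062))
print('tray end',T(107,25,.095),T(218,27,.095))
E
```

```text
pad T [ 0.4774 -0.1026  0.119 ]
pad T [ 0.4768 -0.1596  0.119 ]
pad T [ 0.4274 -0.1589  0.131 ]
pad T [ 0.428  -0.1027  0.131 ]
pad S [ 0.4742 -0.1549  0.119 ]
pad S [ 0.4274 -0.1662  0.125 ]
pad S [ 0.4283 -0.0988  0.131 ]
pad S [ 0.4725 -0.0943  0.125 ]
padc [ 0.45266221 -0.1309123   0.125     ] [ 0.4501364  -0.12812784  0.125     ]
lid [ 0.7334 -0.1716  0.163 ]
lid [ 0.7314 -0.2739  0.163 ]
lid [ 0.5828 -0.1633  0.163 ]
lid [ 0.582  -0.2679  0.163 ]
lidS [ 0.7241 -0.2716  0.16  ]
lidS [ 0.7254 -0.1823  0.16  ]
lidS [ 0.5821 -0.1698  0.16  ]
lidS [ 0.5786 -0.2678  0.16  ]
jar [ 0.44688365 -0.26093639  0.062     ] [ 0.44626328 -0.26054033  0.062     ]
tray end [ 0.8843746 -0.1765469  0.095    ] [ 0.88270637 -0.27482239  0.095     ]
```

send_rows --moves '[-1,-10,-13,-14,0,0,0,-1,-35,-46,-28,0,0,0,-1,-60,-80,-42,0,0,0,-1,-90,-118,-56,0,0,0,-1,-120,-157,-70,0,0,0]'

```text
clock: 0.6
tcp_pos: [0.252, 0.4115, 0.3008]
eef_rot: [-179.9, 0.0, 162.9]
ft_force: [0.3, 0.3, 0.4]
opening: 0.012
grip_force: 0.0
```

send_rows --moves '[-1,-27,-36,0,0,0,0,-1,-54,-72,0,0,0,0,-1,-81,-108,0,0,0,0,-1,-108,-144,0,0,0,0,-1,-135,-180,0,0,0,0]'

```text
clock: 1.1
tcp_pos: [0.3279, 0.1998, 0.3006]
eef_rot: [180.0, 0.0, 162.9]
ft_force: [1.2, 0.1, -0.0]
opening: -0.0001
grip_force: 0.0
```

send_rows --moves '[-1,-27,-36,0,0,0,0,-1,-54,-72,0,0,0,0,-1,-81,-108,0,0,0,0,-1,-108,-144,0,0,0,0,-1,-135,-180,0,0,0,0]'

```text
clock: 1.6
tcp_pos: [0.404, -0.012, 0.3007]
eef_rot: [180.0, 0.0, 162.9]
ft_force: [-0.2, 1.2, 0.9]
opening: 0.0002
grip_force: 0.0
```

send_rows --moves '[-1,-20,-25,10,0,0,-0.06,-1,-40,-50,25,0,0,-0.14,-1,-60,-75,45,0,0,-0.22,-1,-79,-99,60,0,0,-0.3,-1,-79,-99,60,0,0,-0.3]'

```text
clock: 2.1
tcp_pos: [0.4495, -0.1303, 0.2381]
eef_rot: [180.0, -0.3, 179.9]
ft_force: [-0.5, 0.4, -0.6]
opening: 0.0001
grip_force: 0.0
```

```bash
python3 - <<'E'
from h import *
for n in('wrist','side','top'): c=snap(n,n+'1.png')
t=[cv2.imread(f'pics/{n}1.png') for n in('wrist','side')]
b=cv2.resize(t[1][60:220,200:360],None,fx=2.4,fy=2.4)
cv2.imwrite('pics/z1.png',np.clip(np.hstack([cv2.resize(t[0],(512,384)),b[:384,:284]])*1.5,0,255).astype(np.uint8))
w=load('wrist1.npy');print('proj pad centre',proj(w,[.452,-.130,.125]),readout.sense()['tcp_pos'])
E
```

```text
proj pad centre [257.7481995  186.97148401] [ 0.44994554 -0.12764737  0.24062393]
```

View pics/z1.png

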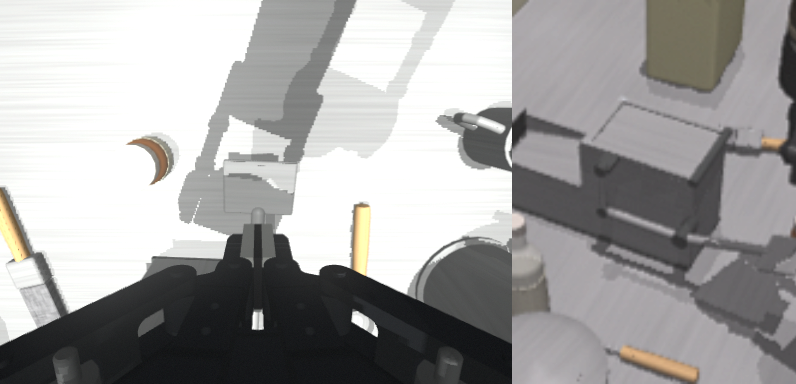

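The wrist view shows the paddle at about (222–298, 160–213), with its centre near (260,187). That agrees with the predicted (258,187), so I'll descend.

send_rows --moves '[-1,-1,-2,25,0,0,0,-1,-1,-2,50,0,0,0,-1,-1,-2,75,0,0,0,-1,-1,-2,95,0,0,0,-1,-1,-2,100,0,0,0]'

```text
clock: 2.75
tcp_pos: [0.4497, -0.1283, 0.1394]
eef_rot: [179.9, -0.2, -179.9]
ft_force: [0.5, 0.6, -0.0]
opening: -0.0
grip_force: 0.0
```

send_rows --moves '[-1,0,0,4,0,0,0,-1,0,0,8,0,0,0,-1,0,0,12,0,0,0,-1,0,0,16,0,0,0,-1,0,0,20,0,0,0]'

```text
clock: 3.25
tcp_pos: [0.4516, -0.1303, 0.1216]
eef_rot: [-180.0, 0.0, -179.9]
ft_force: [-2.0, 0.5, 5.5]
opening: -0.0005
grip_force: 2.4
```

send_rows --moves '[-1,0,0,4,0,0,0,-1,0,0,8,0,0,0,-1,0,0,12,0,0,0,-1,0,0,16,0,0,0,-1,0,0,20,0,0,0]'

```text
clock: 3.75
tcp_pos: [0.4507, -0.1302, 0.1012]
eef_rot: [-180.0, -0.1, -179.9]
ft_force: [-3.8, 0.8, 5.1]
opening: 0.0002
grip_force: 2.5
```

send_rows --moves '[-1,0,0,6,0,0,0,-1,0,0,12,0,0,0,-1,0,0,20,0,0,0,-1,0,0,28,0,0,0,-1,0,0,36,0,0,0]'

```text
clock: 4.25
tcp_pos: [0.4528, -0.1304, 0.0657]
eef_rot: [-180.0, 0.2, -180.0]
ft_force: [1.3, 1.2, 7.1]
opening: -0.0
grip_force: 3.3
```

send_rows --moves '[-1,0,0,2,0,0,0,-1,0,0,4,0,0,0,-1,0,0,5,0,0,0,-1,0,0,6,0,0,0,-1,0,0,6,0,0,0]'

```text
clock: 4.75
tcp_pos: [0.4537, -0.1305, 0.0604]
eef_rot: [-180.0, 0.2, -180.0]
ft_force: [0.8, 2.1, 6.0]
opening: -0.0001
grip_force: 2.9
```

send_rows --moves '[-1,0,0,1,0,0,0,-1,0,0,2,0,0,0,-1,0,0,3,0,0,0,-1,0,0,3,0,0,0,-1,0,0,3,0,0,0]'

```text
clock: 5.25
tcp_pos: [0.4539, -0.1306, 0.0598]
eef_rot: [-180.0, 0.2, -179.9]
ft_force: [-5.7, 3.3, 26.0]
opening: -0.0002
grip_force: 13.1
```

send_rows --moves '[-1,0,0,-1,0,0,0,-1,0,0,-1,0,0,0,-1,0,0,-1,0,0,0,-1,0,0,-1,0,0,0,-1,0,0,-1,0,0,0]'

```text
clock: 5.75
tcp_pos: [0.4538, -0.1306, 0.06]
eef_rot: [-180.0, 0.2, -180.0]
ft_force: [-3.8, 3.3, 19.1]
opening: 0.0002
grip_force: 9.5
```

send_rows --moves '[-1,0,0,0,0,0,0,-1,0,0,0,0,0,0,-1,0,0,0,0,0,0,-1,0,0,0,0,0,0,-1,0,0,0,0,0,0]'

```text
clock: 6.25
tcp_pos: [0.4538, -0.1306, 0.06]
eef_rot: [-180.0, 0.2, -180.0]
ft_force: [-3.4, 2.2, 19.0]
opening: 0.0002
grip_force: 9.5
```

send_rows --moves '[-1,0,0,0,0,0,0,-1,0,0,0,0,0,0,-1,0,0,0,0,0,0,-1,0,0,0,0,0,0,-1,0,0,0,0,0,0]'

```text
clock: 6.75
tcp_pos: [0.4538, -0.1306, 0.06]
eef_rot: [-180.0, 0.2, -180.0]
ft_force: [-4.2, 3.3, 19.0]
opening: 0.0002
grip_force: 9.5
```

```bash
python3 - <<'E'
from h import *
L=[]
for k in range(4): L.append(snap('top',f'top2{k}.png')['frame'].astype(int)); [read_camera('top') for _ in range(3)]
snap('side','side2.png')
for k in range(3): print(np.abs(L[k+1]-L[k])[85:140,300:350].max())
a=cv2.imread('pics/top23.png')[80:240,280:370];b=cv2.imread('pics/side2.png')[80:200,180:340]
A=cv2.resize(a,None,fx=3.6,fy=3.6,interpolation=2);B=cv2.resize(b,None,fx=2.9,fy=2.9,interpolation=2)
B=np.pad(B,((0,A.shape[0]-B.shape[0]),(0,0),(0,0)))
cv2.imwrite('pics/z2.png',np.clip(np.hstack([A,B]).astype(float)*1.7,0,255).astype(np.uint8))
E
```

```text
9
12
9
```

View pics/z2.png

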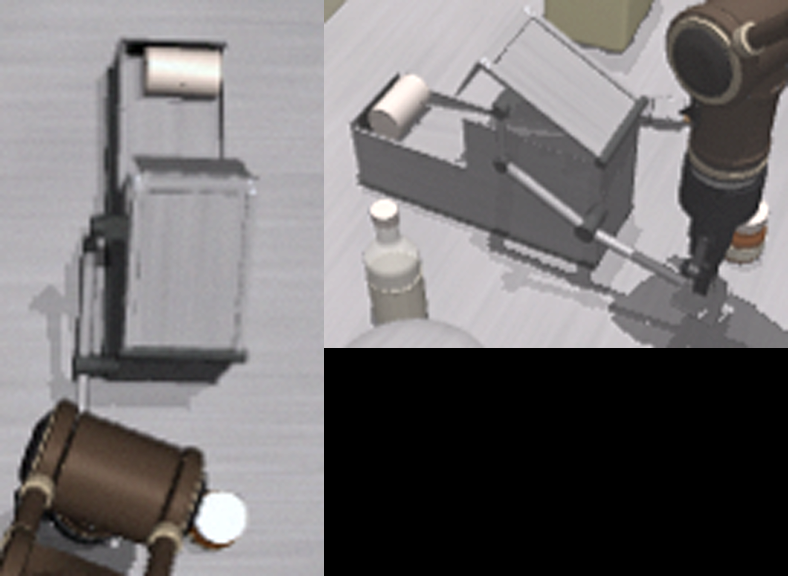

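The lid is fully open. The canister lies at the tray's end, at about (182,70) in the crop, and frame differences there are only noise, so it's at rest. Now I'll ease the paddle up at 30 mm/s.

send_rows --moves '[-1,0,0,-3,0,0,0,-1,0,0,-6,0,0,0,-1,0,0,-9,0,0,0,-1,0,0,-12,0,0,0,-1,0,0,-15,0,0,0]'

```text
clock: 8.1
tcp_pos: [0.4515, -0.1303, 0.0727]
eef_rot: [-180.0, -0.0, -179.9]
ft_force: [-3.0, -0.2, 4.4]
opening: -0.0001
grip_force: 2.6
```

send_rows --moves '[-1,0,0,-3,0,0,0,-1,0,0,-6,0,0,0,-1,0,0,-9,0,0,0,-1,0,0,-12,0,0,0,-1,0,0,-15,0,0,0]'

```text
clock: 8.6
tcp_pos: [0.4509, -0.13, 0.0869]
eef_rot: [180.0, -0.1, -179.9]
ft_force: [-3.2, -2.1, 4.7]
opening: 0.0003
grip_force: 2.5
```

send_rows --moves '[-1,0,0,-3,0,0,0,-1,0,0,-6,0,0,0,-1,0,0,-9,0,0,0,-1,0,0,-12,0,0,0,-1,0,0,-15,0,0,0]'

```text
clock: 9.1
tcp_pos: [0.4519, -0.13, 0.1023]
eef_rot: [-180.0, 0.1, -179.9]
ft_force: [-1.4, -0.2, 4.6]
opening: -0.0001
grip_force: 2.2
```

send_rows --moves '[-1,0,0,-3,0,0,0,-1,0,0,-6,0,0,0,-1,0,0,-9,0,0,0,-1,0,0,-12,0,0,0,-1,0,0,-15,0,0,0]'

```text
clock: 9.6
tcp_pos: [0.4534, -0.1304, 0.1179]
eef_rot: [-180.0, 0.3, -179.9]
ft_force: [3.0, 1.0, 3.7]
opening: 0.0
grip_force: 2.0
```

send_rows --moves '[-1,0,0,-3,0,0,0,-1,0,0,-6,0,0,0,-1,0,0,-9,0,0,0,-1,0,0,-12,0,0,0,-1,0,0,-15,0,0,0]'

```text
clock: 10.1
tcp_pos: [0.4487, -0.1293, 0.1307]
eef_rot: [179.9, -0.3, -179.9]
ft_force: [-0.1, -0.5, 0.3]
opening: -0.0
grip_force: 0.0
```

send_rows --moves '[-1,0,0,-3,0,0,0,-1,0,0,-6,0,0,0,-1,0,0,-9,0,0,0,-1,0,0,-12,0,0,0,-1,0,0,-15,0,0,0]'

```text
clock: 10.6
tcp_pos: [0.4513, -0.13, 0.147]
eef_rot: [180.0, -0.0, -179.9]
ft_force: [0.1, -1.1, -0.2]
opening: 0.0001
grip_force: 0.0
```

Contact is released. Next I'll move up and back.

send_rows --moves '[-1,0,0,-15,0,0,0,-1,0,0,-40,0,0,0,-1,0,0,-70,0,0,0,-1,0,0,-100,0,0,0,-1,0,0,-120,0,0,0]'

```text
clock: 11.1
tcp_pos: [0.4522, -0.1304, 0.2694]
eef_rot: [-179.9, 0.2, -179.9]
ft_force: [0.3, -0.2, -0.9]
opening: 0.0002
grip_force: 0.0
```

send_rows --moves '[-1,0,25,0,0,0,0,-1,0,60,0,0,0,0,-1,0,95,0,0,0,0,-1,0,120,0,0,0,0,-1,0,120,0,0,0,0]'

```text
clock: 11.6
tcp_pos: [0.4509, -0.0077, 0.267]
eef_rot: [179.9, -0.0, -179.7]
ft_force: [0.0, -0.0, -1.0]
opening: -0.0
grip_force: 0.0
```

```bash
python3 - <<'E'
from h import *
snap('top','top3.png');snap('side','side3.png')
a=cv2.imread('pics/top3.png')[80:240,180:370];b=cv2.imread('pics/side3.png')[80:280,160:340]
A=cv2.resize(a,None,fx=2.2,fy=2.2,interpolation=2);B=cv2.resize(b,None,fx=2,fy=2,interpolation=2)
H=max(A.shape[0],B.shape[0]);p=lambda i:np.pad(i,((0,H-i.shape[0]),(0,0),(0,0)))
cv2.imwrite('pics/z3.png',np.clip(np.hstack([p(A),p(B)]).astype(float)*1.7,0,255).astype(np.uint8))
print(readout.sense()['clock'],readout.sense()['tcp_pos'])
E
```

```text
11.7 [ 0.45120237 -0.00999148  0.26701   ]
```

View pics/z3.png

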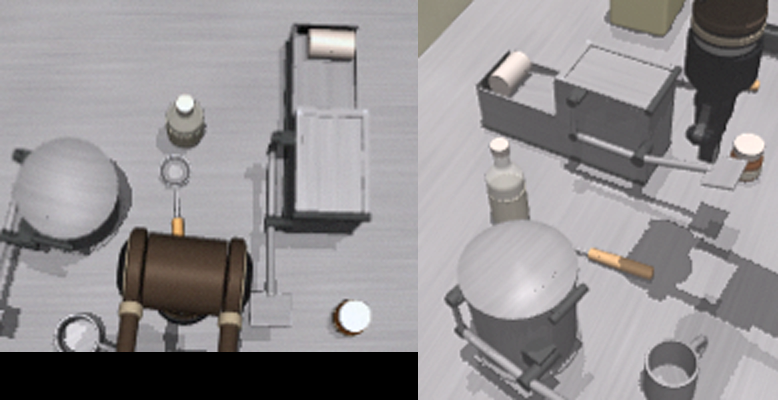

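The lid is shut, the canister is in the tray at about (331,43), the bystanders are where they were, and the arm is clear.

```bash
python3 -c "
from bench import r
print(r.hand_in())"
```

```text
the job is handed in; nothing more can be done
None
```

I pressed the paddle fully down and held it until the canister came to rest in the tray. I then let it up slowly at about 0.23 rad/s so the lid shut gently, moved the arm clear, and handed the job in at about 11.7 s; the final pictures showed nothing else moved.

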